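# Purge the spray booth with the fan's pull knob

### The job

Purge the spray booth: of the three pull-knob switches on the bench, pull the blue one (exhaust fan) straight up until it clicks out into its detent, leave it out for two seconds, then push it fully home again and let go. Leave the orange lamp knob pulled out and the white air knob pushed in, as they are.

Things in the scene. Friction and masses are not known exactly. Their poses are not given: they have to be found in the camera images.
- fan_knob (a joint): Exhaust fan switch: upright round BLUE knob, 34 mm diameter, 25 mm tall, on a 12 mm stem, atop a fixed grey box (84 x 84 mm, top 50 mm above the bench, 100 mm square foot plate). Value in m, vertical: 0 = home (start), 0.025 = fully out. A detent holds it at either end: about 6 N starts it, past the middle it snaps over. The three boxes change places and turn between runs.
- fan_knob_grip (a point): Centre of the blue knob's head, on its vertical axis; it moves with the knob. Home: 75 mm above the bench, 25 mm above the box top. The head reaches from 13 mm below this point to 12 mm above it; below it are only the stem and a flat steel rosette (48 mm across, 2 mm thick) on the box. z axis up, along the pull; x axis square to a side of the box.
- lamp_knob (a joint): Same switch with an ORANGE knob (booth lamp), on its own grey box at least 140 mm from the blue one, centre to centre. Starts pulled out at 0.025 m (head top 112 mm above the bench) and must stay out. 0 would be home.
- air_knob (a joint): Same switch with a WHITE knob (compressed air), on its own grey box at least 140 mm from the blue one. Starts home at 0 and must stay home; 0.025 would be pulled out.
Not all that is in view belongs to the job. Leave any black look-alike of the part that bears air_knob alone. Leave any purple look-alike of the part that bears fan_knob alone.

How it is judged:
By the outcome, as a careful person would: the job done as asked, in the order asked, and still so for the second after the job is handed in, with the robot touching nothing.
It also fails if it takes over 38 s, if anything falls off the work surface, if the arm or the gripper's body presses on something with over 40 N, if the wrist force passes 120 N, or if a joint passes its speed limit or range.

### The arm

A 7-joint arm with a two-finger parallel gripper is mounted at the origin on the work surface. World frame = base frame: x ahead of the robot, y to its left, z up, the work surface at z = 0. Lengths are in m, angles in rad, forces in N, time in s.
With the tool pointing down it reaches from about 0.35 to 0.9 m from the base axis. Payload 8.1 kg.
Tool frame: the origin (TCP) lies at the very end of the fingers, on their centre line; the grasp point (between the pads) lies 19 mm behind it; y points along the fingers, x is the direction in which the jaws open and shut, and the axes are right-handed (so a half turn about y gives the same grasp; the last joint's range is limited). The gripper opens to 92 mm and grips with 3 to 60 N. Pads are 19 mm wide; open, the fingers measure 130 mm over their backs; the gripper's body (75 mm by 190 mm) begins 47 mm behind the grasp point.
Start: joints at [1.187, 0.434, 0.025, 1.573, -0.012, 1.134, -0.075], TCP at [0.173, -0.601, 0.227] pointing down, gripper open.
Joint ranges: [-2.62, 2.62], [-0.44, 2.09], [-1.27, 1.32], [0.08, 2.57], [-1.32, 4.46], [0.12, 2], [-2.74, 2.74]. Speed limits (rad/s): [2.22, 2.22, 3.01, 3.01, 3.14, 3.14, 3.14].

### API

Orientations are given as a rotation vector (axis times angle).
In Python, from cell import arm, imaging gives the robot as it stands. The module is installed in compiled form; this text tells all that it offers.
- The arm moves only by the tool send_rows, never from a script. Its argument "steps" is a list of rows, each a list of 5 numbers: the opening, from 0 (shut) to 1 (fully open), then the shift along the tool's x, y, z in cm, then the turn about the tool's y in rad. In form: [[jaw, x, y, z, roll], ...]. A call has 1 to 20 rows; each row is the pose to reach, as a shift and turn from the pose commanded when the call began, along the tool's axes at that moment; what a row does not reach only later rows make up. A row lasts 1/8 s, in which the tool goes at most 62.5 mm and 10.7 degrees, less where a joint would pass 70% of its speed; a pose out of reach is approached as far as the arm can. A call with a gripper value outside its range is refused whole. The fingers move at their own pace and stop on an object; "squeeze" is the grip in N (left out, the last holds). Time passes only in rows, so rows that repeat a pose let the fingers close. It gives the time, the measured TCP pose, the force and the opening at its end, in the units of the state.
- arm.observe(): the state, without advancing time (a new reading comes with each control period).
- imaging.get_image(name): name is "scene" or "top"; returns the picture (400x640x3 uint8, blue, green, red); there is no depth.
- imaging.camera_params(name): a dict with "camera_matrix" (3x3 intrinsics, pixels), "distortion" ([k1, k2, p1, p2, k3] as OpenCV has them; the pictures are not rectified), "position" and "orientation" of the camera in the world. Camera axes: x right, y down, z forward; pixel columns grow to the right and rows downward; lengths in m; the calibration is good to about 2 mm. A picture is of the moment at which its call begins. camera_params takes no time and is no camera call.
- arm.sign_off(): hands the job in, once; it reports no verdict.
The state is a dict: "clock": time; "joints": joint angles; "dq": joint speeds; "joint_efforts": joint torques, N m; "position": TCP position; "ee_rot": TCP orientation; "force": force on the tool from outside, world axes, zero at the start; "ft_torque": the same for the moment, N m; "width": opening from 0.0 (shut) to 1.0 (fully open).
Only numpy, scipy, OpenCV 4.12 (cv2) and the standard library are available. Lean on these libraries where they do the work, as an engineer would, in place of code of your own. Each camera call takes 0.05 s, during which the arm holds its last target.

## Working session

There is one attempt and no reset: what is moved stays moved. The work goes in short steps, Python scripts to look and compute and a tool call to move; the robot and the scene stay as the last step left them, time stands still between calls to the robot, and variables do not carry over. Pictures are saved under pics/ and viewed, and the job is handed in when it is done.

Besides the shell and the picture viewer there is one more tool, called in YAML: its name, and indented under it one key for each argument. send_rows: Moves the arm, as the interface text tells. Its arguments: {"type":"object","properties":{"steps":{"type":"array","items":{"type":"array","items":{"type":"number"}}},"squeeze":{"type":"number"}},"required":["steps"]}

```bash
mkdir -p pics
python3 - <<'E'
from cell import arm, imaging
import cv2
s=arm.observe(); print(s)
for n in("scene","top"):
    cv2.imwrite(f"pics/{n}0.png",imaging.get_image(n)); print(n,imaging.camera_params(n))
E
```

```text
{'clock': 0.0, 'joints': array([ 1.18738235,  0.43521573,  0.02495556,  1.57411224, -0.01164262,
        1.13403774, -0.07511777]), 'dq': array([-0.00039609,  0.00034674,  0.00111751,  0.00139447,  0.00136404,
        0.00177364, -0.00154386]), 'joint_efforts': array([ 1.38355448e-03, -6.67844868e+01,  9.85671692e-01, -3.14460647e+01,
       -6.03642035e-02,  4.29651293e-02,  1.61475141e-04]), 'position': array([ 0.17302872, -0.60001237,  0.22594343]), 'ee_rot': array([-1.32809507,  1.00095143, -0.99869088]), 'force': array([-0.34203892,  0.60204691, -0.04662138]), 'ft_torque': array([-0.04960228, -0.02183515,  0.06999171]), 'width': 1.0021133962794397}
scene {'camera_matrix': array([[393.20316698,   0.        , 321.33937009],
       [  0.        , 393.20316698, 200.23795724],
       [  0.        ,   0.        ,   1.        ]]), 'distortion': array([-0.09837287,  0.        ,  0.        ,  0.        ,  0.        ]), 'position': array([ 0.76691478, -0.42826971,  0.58178162]), 'orientation': array([-2.20811065, -0.72060659,  0.32921559])}
top {'camera_matrix': array([[395.52892978,   0.        , 316.87945121],
       [  0.        , 395.52892978, 195.54934351],
       [  0.        ,   0.        ,   1.        ]]), 'distortion': array([-0.06436755,  0.        ,  0.        ,  0.        ,  0.        ]), 'position': array([0.29166344, 0.00757555, 0.87732203]), 'orientation': array([-2.129239  ,  2.09696217, -0.19809199])}
```

View pics/scene0.png

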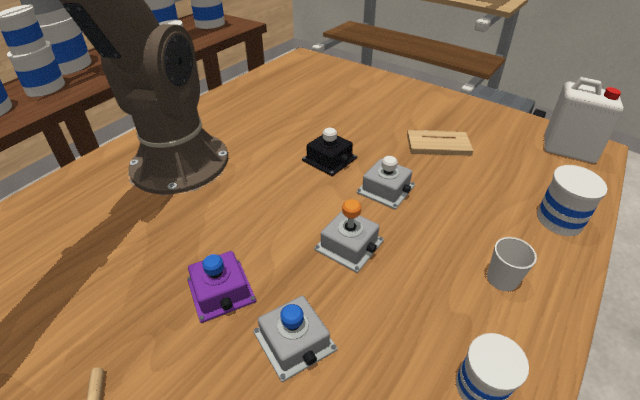

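View pics/top0.png

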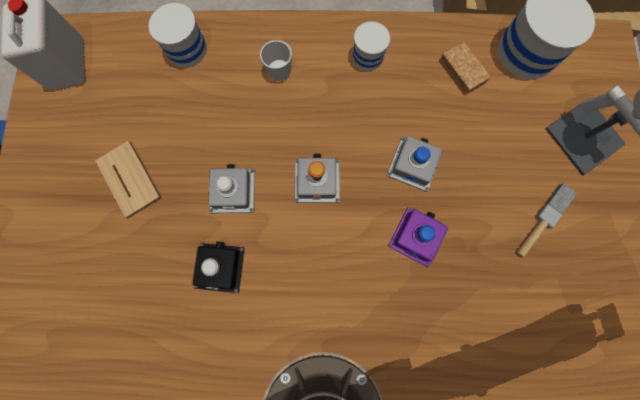

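Candidates for the blue knob: the one on the grey box (top 422,155; scene 292,316) and the one on the purple box (top 426,233; scene 213,265). The purple one is the decoy, so I choose the grey-box one and check it in a crop while measuring.

```bash
cat > h.py <<'E'
from cell import arm, imaging
import cv2, numpy as np
from scipy.spatial.transform import Rotation as R
from scipy.optimize import least_squares
def proj(n,P):
    c=imaging.camera_params(n); Rw=R.from_rotvec(c['orientation']).as_matrix()
    r=Rw.T; t=-r@c['position']
    return cv2.projectPoints(np.atleast_2d(P).astype(float),cv2.Rodrigues(r)[0],t,c['camera_matrix'],c['distortion'])[0][:,0]
def plane(n,uv,z):
    c=imaging.camera_params(n); k=cv2.undistortPoints(np.array([[uv]],float),c['camera_matrix'],c['distortion'])[0,0]
    d=R.from_rotvec(c['orientation']).as_matrix()@np.array([*k,1]); p=c['position']
    return p+d*(z-p[2])/d[2]
def blob(img,lo,hi,near,rad):
    h=cv2.cvtColor(img,cv2.COLOR_BGR2HSV); m=cv2.inRange(h,lo,hi)
    g=np.zeros_like(m); cv2.circle(g,near,rad,255,-1); m&=g
    M=cv2.moments(m,True); return (M['m10']/M['m00'],M['m01']/M['m00']),M['m00'],m
E
python3 - <<'E'
from h import *
a=cv2.imread('pics/top0.png'); b=cv2.imread('pics/scene0.png')
ct,n1,_=blob(a,(100,120,40),(125,255,255),(422,155),18)
cs,n2,_=blob(b,(100,120,40),(125,255,255),(292,316),20)
print(ct,n1,cs,n2)
f=lambda x:np.r_[proj('top',x)[0]-ct,proj('scene',x)[0]-cs]
r=least_squares(f,[.5,-.2,.075]); print(r.x,r.fun)
print(plane('top',ct,.078),plane('scene',cs,.075))
for n,uv,z in [('top',(317,171),.107),('top',(225,184),.08),('top',(426,233),.08)]: print(plane(n,uv,z))
# candidate purple
s=arm.observe(); m=R.from_rotvec(s['ee_rot']).as_matrix(); print(m.round(3))
A=cv2.resize(a[110:280,360:490],None,fx=3,fy=3,interpolation=2); B=cv2.resize(b[230:390,170:350],None,fx=2.2,fy=2.2)
H=max(A.shape[0],B.shape[0]); pad=lambda i:cv2.copyMakeBorder(i,0,H-i.shape[0],0,0,0)
cv2.imwrite('pics/crop0.png',np.hstack([pad(A),pad(B)]))
E
```

```text
(421.46231155778895, 154.5175879396985) 199.0 (291.6419213973799, 316.22489082969435) 458.0
[ 0.54427056 -0.20321381  0.07360013] [-0.06549145 -0.06194978 -0.06175104  0.00945361]
[ 0.54275362 -0.20219371  0.078     ] [ 0.54494672 -0.20376771  0.075     ]
[0.49583147 0.01734425 0.107     ]
[0.472605   0.20855097 0.08      ]
[ 0.37676666 -0.2049661   0.08      ]
[[ 0.277 -0.001  0.961]
 [-0.961  0.001  0.277]
 [-0.001 -1.    -0.   ]]
```

View pics/crop0.png

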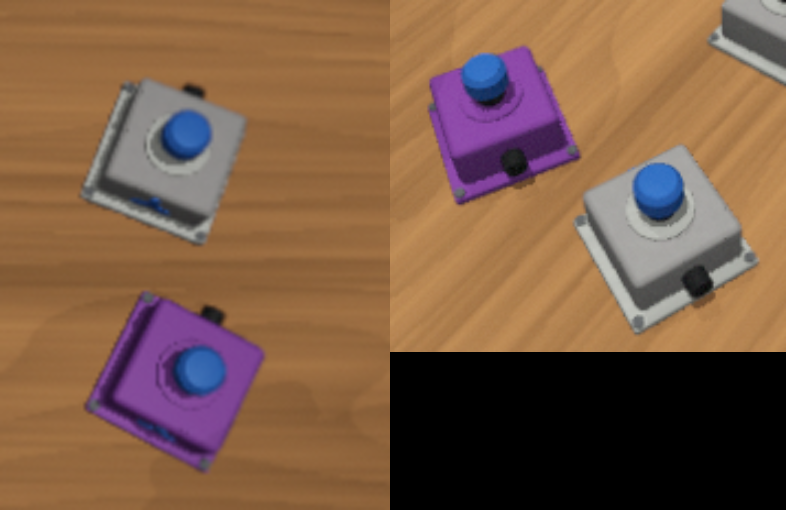

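The crop shows the blue knob on the grey box (top 422,155) next to the purple decoy. The grey one is the target, triangulated at about (0.544, -0.203, 0.074). The current jaw direction is clear of the other boxes, so I move above it without turning.

send_rows:
  steps:
    - [1,-1,0,1.7,0]
    - [1,-3,0,5,0]
    - [1,-5.5,0,9.2,0]
    - [1,-8,0,13.4,0]
    - [1,-10.5,0,17.6,0]
    - [1,-13,0,21.8,0]
    - [1,-15.5,0,26,0]
    - [1,-18,0,30.2,0]
    - [1,-20.5,0,34.4,0]
    - [1,-23,0,38.5,0]
    - [1,-25.2,0,42.2,0]
    - [1,-27,0,45.2,0]
    - [1,-27.85,0,46.67,0]
    - [1,-27.85,3,46.67,0]
    - [1,-27.85,6,46.67,0]
    - [1,-27.85,8,46.67,0]
    - [1,-27.85,8,46.67,0]
    - [1,-27.85,8,46.67,0]

```text
clock: 2.35
position: [0.5447, -0.2039, 0.1476]
ee_rot: [-1.329, 0.999, -1.001]
force: [0.4, -0.3, 0.2]
width: 1.004
```

Run:
```python
from h import *
s=arm.observe(); m=R.from_rotvec(s['ee_rot']).as_matrix(); print(s['clock'],s['position'],s['force'],m.round(3).tolist())
d=np.array([.5443,-.2032,.057])-s['position']; print('tool shift cm',(m.T@d*100).round(2))
i=imaging.get_image('scene'); j=imaging.get_image('top')
cv2.imwrite('pics/s1.png',np.hstack([cv2.resize(i[150:390,160:460],(400,320)),cv2.resize(j[40:280,300:600],(400,320))]))
```

```text
2.35 [ 0.54465723 -0.20394205  0.1476109 ] [ 0.41298157 -0.33232797  0.20402038] [[0.277, 0.001, 0.961], [-0.961, -0.0, 0.277], [0.001, -1.0, 0.001]]
tool shift cm [-0.09  9.06 -0.02]
```

View pics/s1.png

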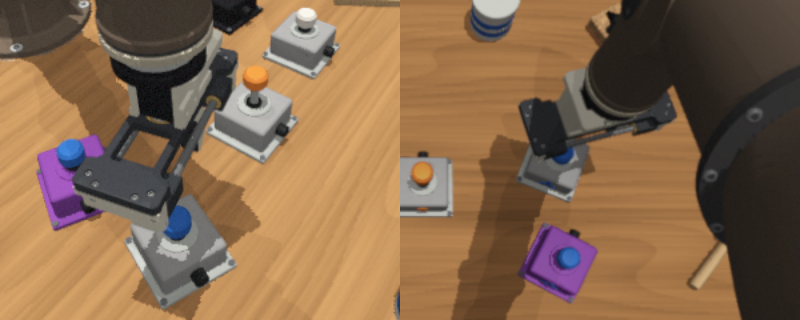

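The gripper is straddling the blue knob on the grey box (crop 175,222), with purple and orange clear of it. Next: descend and grip.

send_rows:
  steps:
    - [1,-0.09,2,0,0]
    - [1,-0.09,4,0,0]
    - [1,-0.09,6,0,0]
    - [1,-0.09,7.5,0,0]
    - [1,-0.09,8.5,0,0]
    - [1,-0.09,8.9,0,0]
    - [1,-0.09,8.9,0,0]
    - [0.7,-0.09,8.9,0,0]
    - [0.5,-0.09,8.9,0,0]
    - [0.4,-0.09,8.9,0,0]
    - [0.3,-0.09,8.9,0,0]
    - [0.2,-0.09,8.9,0,0]
    - [0.2,-0.09,8.9,0,0]
    - [0.2,-0.09,8.9,0,0]
  squeeze: 30

```text
clock: 4.2
position: [0.5442, -0.2028, 0.0577]
ee_rot: [-1.329, 1.0, -1.0]
force: [0.4, -0.5, 0.7]
width: 0.358
```

Run:
```python
from h import *
s=arm.observe(); print(s['clock'],s['position'],s['force'],s['width']*92)
i=imaging.get_image('scene')
cv2.imwrite('pics/s2.png',cv2.resize(i[190:390,180:400],(660,600)))
```

```text
4.2 [ 0.54417962 -0.20280216  0.05771994] [ 0.43850056 -0.48164873  0.65023544] 32.906739971193005
```

View pics/s2.png

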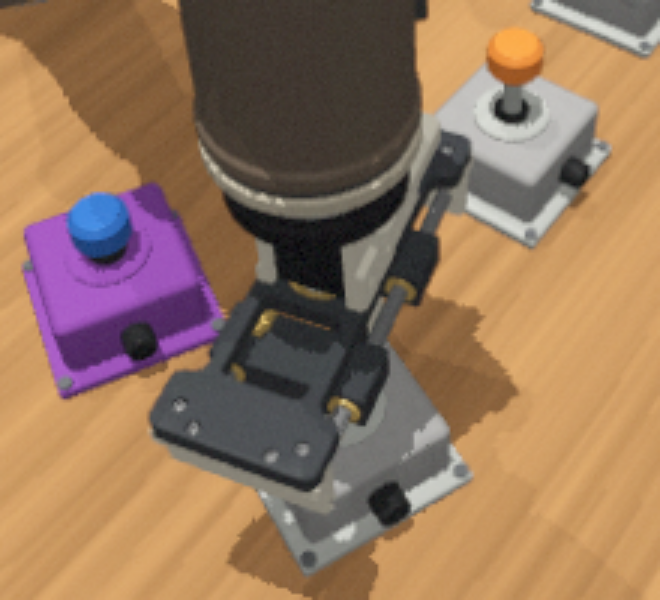

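The jaws stopped at 33 mm, which fits the 34 mm knob, so it is gripped. Now pull up gently.

send_rows:
  steps:
    - [0.2,0,-0.3,0,0]
    - [0.2,0,-0.6,0,0]
    - [0.2,0,-0.9,0,0]
    - [0.2,0,-1.2,0,0]
    - [0.2,0,-1.5,0,0]
    - [0.2,0,-1.8,0,0]
    - [0.2,0,-2.1,0,0]
    - [0.2,0,-2.4,0,0]
    - [0.2,0,-2.6,0,0]
    - [0.2,0,-2.6,0,0]
    - [0.2,0,-2.6,0,0]
  squeeze: 40

```text
clock: 5.62
position: [0.5441, -0.2028, 0.083]
ee_rot: [-1.329, 1.0, -1.0]
force: [3.5, -1.7, -14.1]
width: 0.353
```

Run:
```python
from h import *
s=arm.observe(); print(s['clock'],s['position'],s['force'],s['width']*92)
i=imaging.get_image('scene')
cv2.imwrite('pics/s3.png',cv2.resize(i[190:390,180:400],(660,600)))
```

```text
5.625 [ 0.54409882 -0.20277449  0.08301225] [  3.53452212  -1.66826853 -14.13193793] 32.45389130388027
```

View pics/s3.png

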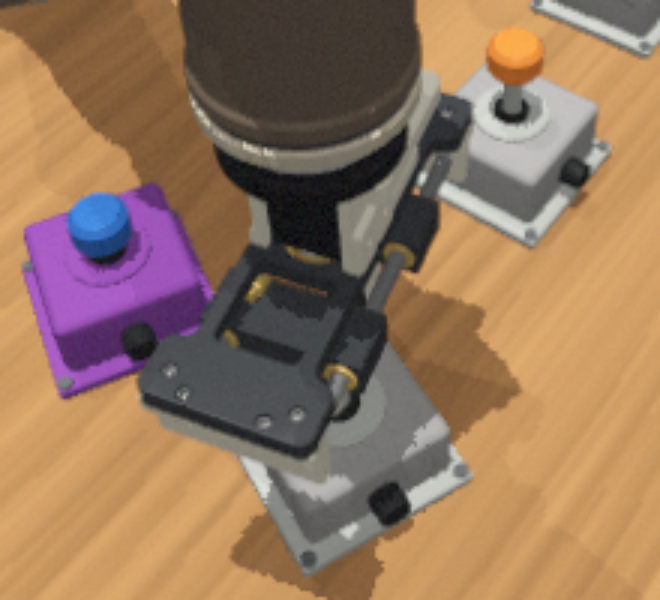

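The TCP rose 25.3 mm with 14 N against the end stop. I release it so it rests in its own detent, then check it while the two seconds run.

send_rows:
  steps:
    - [0.2,0,0.1,0,0]
    - [0.5,0,0.1,0,0]
    - [0.8,0,0.1,0,0]
    - [0.8,0,0.1,0,0]
    - [0.8,0,0.1,0,0]
    - [0.8,0,0.1,0,0]
    - [0.8,0,0.1,0,0]

```text
clock: 6.55
position: [0.5442, -0.2028, 0.0827]
ee_rot: [-1.329, 1.0, -1.0]
force: [-0.4, 0.5, -0.1]
width: 0.797
```

Run:
```python
from h import *
s=arm.observe(); print(s['clock'],s['position'],s['force'],s['width']*92)
i=imaging.get_image('scene')
q=i[190:390,180:400].copy()
for z in(.075,.100): print(z,proj('scene',[.5443,-.2032,z]))
cv2.imwrite('pics/s4.png',cv2.resize(q,(660,600)))
```

```text
6.55 [ 0.54419402 -0.20280129  0.08271999] [-0.37150183  0.4674808  -0.11112476] 73.33297234196142
0.075 [[291.54590893 315.72474169]]
0.1 [[290.51978921 306.24447366]]
```

View pics/s4.png

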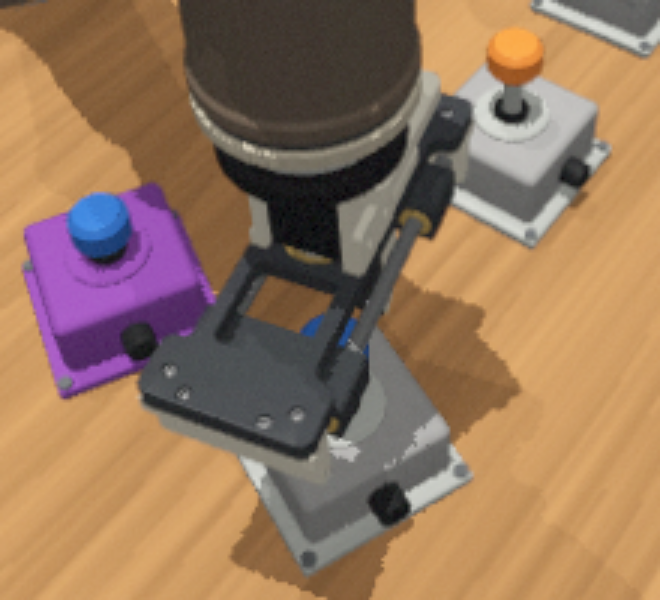

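Blue shows at crop (335,335), which is scene row 302 and matches the head fully out (projected centre row 306, against 316 at home). It stays out when released. I wait over two seconds, then regrip.

send_rows:
  steps:
    - [0.8,0,0,0,0]
    - [0.8,0,0,0,0]
    - [0.8,0,0,0,0]
    - [0.8,0,0,0,0]
    - [0.8,0,0,0,0]
    - [0.8,0,0,0,0]
    - [0.8,0,0,0,0]
    - [0.8,0,0,0,0]
    - [0.8,0,0,0,0]
    - [0.8,0,0,0,0]
    - [0.8,0,0,0,0]
    - [0.8,0,0,0,0]
    - [0.8,0,0,0,0]
    - [0.8,0,0,0,0]
    - [0.8,0,0,0,0]
    - [0.8,0,0,0,0]
    - [0.8,0,0,0,0]
    - [0.8,0,0,0,0]
    - [0.8,0,0,0,0]
    - [0.8,0,0,0,0]

```text
clock: 9.1
position: [0.5442, -0.2028, 0.0827]
ee_rot: [-1.329, 1.0, -1.0]
force: [-0.1, -0.7, -0.3]
width: 0.796
```

send_rows:
  steps:
    - [0.5,0,0,0,0]
    - [0.2,0,0,0,0]
    - [0.2,0,0,0,0]
    - [0.2,0,0,0,0]
    - [0.2,0,0,0,0]
    - [0.2,0,0,0,0]
  squeeze: 40

```text
clock: 9.85
position: [0.5442, -0.2028, 0.0827]
ee_rot: [-1.329, 1.0, -1.0]
force: [1.3, 0.6, 0.4]
width: 0.355
```

send_rows:
  steps:
    - [0.2,0,0.3,0,0]
    - [0.2,0,0.6,0,0]
    - [0.2,0,0.9,0,0]
    - [0.2,0,1.2,0,0]
    - [0.2,0,1.5,0,0]
    - [0.2,0,1.8,0,0]
    - [0.2,0,2.1,0,0]
    - [0.2,0,2.4,0,0]
    - [0.2,0,2.6,0,0]
    - [0.2,0,2.6,0,0]
    - [0.2,0,2.6,0,0]

```text
clock: 11.22
position: [0.5443, -0.2028, 0.0575]
ee_rot: [-1.329, 1.0, -1.0]
force: [-1.4, 0.1, 5.5]
width: 0.351
```

send_rows:
  steps:
    - [0.2,0,0.1,0,0]
    - [0.2,0,0.1,0,0]
    - [0.2,0,0.1,0,0]

```text
clock: 11.6
position: [0.5443, -0.2028, 0.0573]
ee_rot: [-1.329, 0.999, -1.001]
force: [-4.9, 1.5, 15.6]
width: 0.352
```

send_rows:
  steps:
    - [0.2,0,-0.1,0,0]
    - [0.5,0,-0.1,0,0]
    - [0.8,0,-0.1,0,0]
    - [1,0,-0.1,0,0]
    - [1,0,-0.1,0,0]
    - [1,0,-0.1,0,0]
    - [1,0,-2,0,0]
    - [1,0,-5,0,0]
    - [1,0,-9,0,0]
    - [1,0,-14,0,0]
    - [1,0,-16,-4,0]
    - [1,0,-16,-9,0]
    - [1,0,-16,-14,0]
    - [1,0,-16,-17,0]
    - [1,0,-16,-17,0]
    - [1,0,-16,-17,0]

```text
clock: 13.6
position: [0.3817, -0.2497, 0.216]
ee_rot: [-1.329, 0.999, -1.0]
force: [0.3, 0.3, -0.1]
width: 1.002
```

Run:
```python
from h import *
s=arm.observe(); print(s['clock'],s['position'],s['force'],s['width']*92)
i=imaging.get_image('scene'); j=imaging.get_image('top')
cs,n2,_=blob(i,(100,120,40),(125,255,255),(292,312),24); print(cs,n2)
cv2.imwrite('pics/s5.png',np.hstack([i[120:400,160:460],cv2.resize(j,(448,280))]))
```

```text
13.6 [ 0.38170481 -0.24969806  0.21598093] [ 0.33994441  0.32211765 -0.11385591] 92.20519553543552
(291.66884531590415, 316.29411764705884) 459.0
```

View pics/s5.png

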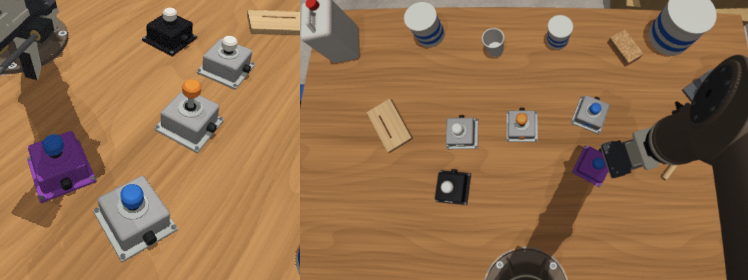

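The blue knob's centroid is at (291.7, 316.3), against (291.6, 316.2) at the start, so it is fully home. Orange is still out, white still in, and the gripper is clear.

```bash
python3 -c "
from cell import arm
print(arm.sign_off())"
```

```text
the job is handed in; nothing more can be done
None
```

I pulled the blue knob on the grey box out to its stop, and it held there on its own with the jaws open. It stayed out for more than 3 s. I then regripped it, pushed it home until it met the stop at about 16 N, released it and backed away. The job was handed in at about 13.6 s.

- **Travel:** the gripper rose 25.3 mm on the pull and dropped 25.2 mm on the push, against a stated travel of 25 mm.
- **Blue knob:** in the last picture it is within 0.1 pixel of where it started, so it is home.
- **Other knobs:** orange is still out, white is still in, and neither look-alike was touched.
- **Forces:** the end-of-move readings peaked at about 17 N, and the force on the tool was near zero at the end.

No check failed or disagreed.

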